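Emboss one medicine carton with one turn of the flywheel

ROBOT

A 6-joint arm with a two-finger parallel gripper is mounted at the origin on the work surface. World frame = base frame: x ahead of the robot, y to its left, z up, the work surface at z = 0. Lengths are in m, angles in rad, forces in N, time in s.
With the tool pointing down it reaches from about 0.3 to 0.825 m from the base axis. Payload 5.4 kg.
Tool frame: the origin (TCP) lies between the finger pads; the fingertips stand 22 mm ahead of it and the grasp point (between the pads) lies 3 mm ahead of it; z points along the fingers, y is the line along which they close (so a half turn about z gives the same grasp; the last joint's range is limited). The gripper opens to 92 mm and grips with 3 to 60 N. Pads are 20 mm wide; open, the fingers measure 128 mm over their backs; the gripper's body (75 mm by 189 mm) begins 69 mm behind the grasp point.
Start: joints at [-1.333, 0.158, 1.597, -0, 1.386, -0.21], TCP at [0.249, -0.518, 0.237] pointing down, gripper open.
Joint ranges: [-2.91, 2.91], [-0.94, 2.29], [0.18, 2.7], [-1.29, 4.43], [0.17, 2.64], [-3, 3]. Speed limits (rad/s): [2.57, 2.57, 3.14, 3.14, 3.14, 3.14].

INTERFACE

Orientations are given as a rotation vector (axis times angle).
In Python, from rig import status, read_camera, camera_model, workorder gives the robot as it stands.
- The arm moves only by the tool servo_tool, never from a script. Its argument "deltas" is a list of rows, each an object with "jaw": the opening, from 0 (shut) to 1 (fully open); "dp": the shift along the tool's x, y, z each as a share of 1 m, from -1 to 1, a list of three; "turn": the turn, a rotation vector about the tool's x, y, z each as a share of 180 degrees, from -1 to 1, a list of three. A call has 1 to 8 rows; each row shifts and turns the commanded pose from where the row before left it, along the tool's axes as they then stand; what a row does not reach is not made up. A row lasts 1/10 s, in which the tool goes at most 50 mm and 8.59 degrees, less where a joint would pass 70% of its speed; a pose out of reach is approached as far as the arm can. A call with a number of a shift or a turn outside -1 to 1 is refused whole. A call with a gripper value outside its range is refused whole. The fingers move at their own pace and stop on an object; "grip_force" is the grip in N (left out, the last holds). Time passes only in rows, so rows that do not move let the fingers close. It gives the time, the measured TCP pose, the force, the opening and the grip force at its end, in the units of the state.
- status.state(): the state, without advancing time (a new reading comes with each control period).
- read_camera(name): name is "scene" or "side" or "wrist"; returns (picture, depth): 384x512x3 uint8, red, green, blue; 384x512 float32, m along the optical axis (not along the pixel's ray), 0 where there is no reading.
- camera_model(name): a dict with "fx", "fy", "cx", "cy" (pixels), "k1" (the pictures are not rectified: a ray, as slopes to the right and down, at radius r is drawn at 1 + k1 r^2 times it, then the intrinsics apply), "pose" (4x4, takes a point from camera to world coordinates); the wrist camera has in their place "mount" (4x4, takes a point from camera to tool coordinates, whose origin is the TCP and whose axes are the flange's). Camera axes: x right, y up, looking along -z (the intrinsics and any distortion apply to the point x, -y, -z); pixel columns grow to the right and rows downward; lengths in m; the calibration is good to about 2 mm. A picture is of the moment at which its call begins: read the wrist's pose just before it. camera_model takes no time and is no camera call.
- workorder.finish_job(): hands the job in; it is judged then, once.
The state is a dict: "t": time; "joint_positions": joint angles; "qvel": joint speeds; "joint_torque": joint torques, N m; "ee_pos": TCP position; "ee_rot": TCP orientation; "wrist_force": force on the tool from outside, world axes, zero at the start; "wrist_torque": the same for the moment, N m; "opening": finger opening in m; "grasp_force": force on a finger pad.
Only numpy, scipy, OpenCV 4.12 (cv2) and the standard library are available. Lean on these libraries where they do the work, as an engineer would, in place of code of your own. Each camera call takes 0.05 s, during which the arm holds its last target. There are 200 camera calls.

TASK

Lay the loose medicine carton in the open channel of the bench embosser and let go of it, then take the knob of the flywheel and turn the wheel counter-clockwise (seen from above) through exactly one revolution, so that the ram presses the carton on the die once and draws back and the knob stands at the fixed pointer again. A spring drives the second half, so keep the wheel in hand and do not let it overrun, and feel your way along the knob's circle: never pull or push the knob off it with more than 15 N. Leave the other things on the bench alone.

Things in the scene. Friction and masses are not known exactly. Their poses are not given: they have to be found in the camera images.
- carton: The loose carton to emboss: a flat white pasteboard medicine box with a red band, 110 long (its own x) x 45 wide (y) x 34 high (z) mm, about 60 g, lying flat on the bench near the die end of the embosser. Origin: centre of its underside.
- press: The embosser's grey base plate, 200 x 400 x 12 mm, fixed to the bench. Origin on the bench, z up, y along the machine: +y towards the flywheel, -y towards the die. An open channel runs along y at x = 0, from the die face (y = -102 mm) to the pad of the drawn-back ram (y = +32 mm).
- bed (a point): Where the middle of the carton's underside belongs: on the channel's flat bed, 30 mm above the bench, at press y = -35 mm; its axes are the press's. Channel: clear width 53 mm, clear length 134 mm, side walls 8 mm thick and only 12 mm higher than the bed. The carton lies flat with its length along y, either way round. The ram's stroke is 28 mm towards -y.
- shaft_nominal (a point): Nominal centre of the flywheel's face, at press x = 0, y = 135 mm, 94 mm above the bench. The wheel head is bolted down through slotted feet: the real upright shaft may stand up to 10 mm from here in x and in y, which is not measured and must be seen or felt. The flywheel is a level steel disc of 88 mm radius with a 24 mm radius hub rising 8 mm.
- die: Steel die block closing the -y end of the channel, 85 x 25 mm, its top 72 mm above the bench. Origin: centre of its underside.
- knob: Black round knob standing on the flywheel, 24 mm diameter, 44 mm tall, free to spin on its pin. Origin: centre of its underside, 103 mm above the bench, 9 mm above the wheel's face (a 26 x 22 x 7 mm clamp block lies below). It goes round the shaft in a level circle; its throw (distance from the shaft) is clamped between 50 and 70 mm and is not measured.
- wheel (a joint): Flywheel angle, rad, growing counter-clockwise from above. At 0 the knob lies from the shaft towards the press's +y, at the pointer post (105 mm high, 100 mm from the shaft). One turn ends at 6.283; stops at -0.3 and 7.6. A return spring resists up to 3.14 (up to 8 N at the knob), then drives the wheel on by itself: let go, it overruns. It rests by friction near 0 and 6.283.
- pin_give (a joint): Give of the knob's sprung pin along the wheel's radius, m: 0 unloaded, outward positive, 0.1 mm per newton with which the knob is pulled outward or pushed inward off its circle. More than 15 N (0.0015) strains the pin. Going round in a true circle needs hardly any radial force, only the turning force.
- bottle: Bystander: amber jar with a white cap, 56 mm diameter, 100 mm tall. Origin: centre of its underside.
- tape: Bystander: roll of cardboard-coloured tape, 100 mm diameter, 45 mm tall, lying flat. Origin: centre of its underside.
- stock: Bystander: larger white carton, 120 x 90 x 60 mm. Origin: centre of its underside.
There are look-alikes about, which are no part of the job. What is shaped like the carton but black or blue is not meant.

How it is judged:
By the outcome, as a careful person would: the job done as asked, in the order asked, and still so for the second after the job is handed in, with the robot touching nothing.
It also fails if it takes over 72 s, if anything falls off the work surface, if the arm or the gripper's body presses on something with over 40 N, if the wrist force passes 120 N, or if a joint passes its speed limit or range.

## Working session

There is one attempt and no reset: what is moved stays moved. The work goes in short steps, Python scripts to look and compute and a tool call to move; the robot and the scene stay as the last step left them, time stands still between calls to the robot, and variables do not carry over. Pictures are saved under pics/ and viewed, at most 10 in all, crops included, and the job is handed in when it is done.

Besides the shell and the picture viewer there is one more tool, called after "Request:" as name([rows], argument=value, ...), one row to a line, values as JSON. servo_tool: Moves the arm, as the interface text tells. Its arguments: {"type":"object","properties":{"deltas":{"type":"array","items":{"type":"object","properties":{"jaw":{"type":"number"},"dp":{"type":"array","items":{"type":"number"}},"turn":{"type":"array","items":{"type":"number"}}}}},"grip_force":{"type":"number"}},"required":["deltas"]}

```bash
mkdir -p pics; ls; cat > h.py <<'E'
import numpy as np, cv2
from rig import status, read_camera, camera_model, workorder
from scipy.spatial.transform import Rotation as R
def pose(name, st=None):
    m=camera_model(name)
    if 'pose' in m: return np.array(m['pose'])
    T=np.eye(4); T[:3,:3]=R.from_rotvec(st['ee_rot']).as_matrix(); T[:3,3]=st['ee_pos']
    return T@np.array(m['mount'])
def rays(name,uv,T):
    m=camera_model(name); uv=np.atleast_2d(uv).astype(float)
    d=(uv-[m['cx'],m['cy']])/[m['fx'],m['fy']]; s=d.copy()
    for _ in range(20): s=d/(1+m['k1']*(s**2).sum(1,keepdims=True))
    c=np.c_[s[:,0],-s[:,1],-np.ones(len(s))]
    return T[:3,3], c@T[:3,:3].T
def onplane(name,uv,z,T):
    o,d=rays(name,uv,T); return o+d*((z-o[2])/d[:,2])[:,None]
def atdepth(name,uv,dep,T):
    o,d=rays(name,uv,T); return o+d*np.asarray(dep).reshape(-1,1)
def shot(name,fn=None):
    st=status.state(); p,d=read_camera(name); T=pose(name,st)
    if fn: cv2.imwrite('pics/'+fn,p[:,:,::-1]); np.savez('pics/'+fn[:-4],p=p,d=d,T=T)
    return p,d,T
E
python3 - <<'E'
from h import *
a=[shot(n,n+'0.png')[0] for n in ('scene','side')]
cv2.imwrite('pics/both.png',np.vstack(a)[:,:,::-1][:, :])
print(status.state())
for n in('scene','side','wrist'):print(n,camera_model(n))
E
```

```text
pics
{'t': 0.1, 'joint_positions': array([-1.33308340e+00,  1.58973082e-01,  1.59809248e+00, -2.41468328e-05,
        1.38620875e+00, -2.10071587e-01]), 'qvel': array([-0.0001324 , -0.00288735, -0.00401436, -0.00079951,  0.00138919,
        0.00040091]), 'joint_torque': array([-3.94336976e-04, -3.86500812e+01, -3.22961640e+01,  7.02769076e-02,
        3.39383434e-02, -3.66537665e-05]), 'ee_pos': array([ 0.24881941, -0.51779027,  0.23573155]), 'ee_rot': array([-3.06153979e+00, -6.97150065e-01,  7.37432532e-05]), 'wrist_force': array([0.20219385, 0.42730471, 0.43397473]), 'wrist_torque': array([-0.0372259 ,  0.02152672, -0.07206122]), 'grasp_force': 0.0, 'opening': 0.09190032832413673}
scene {'fx': 409.3707789073109, 'fy': 409.3707789073109, 'cx': 265.942524486873, 'cy': 195.68608447769847, 'k1': -0.1331265331501474, 'pose': array([[ 0.83749687, -0.3029772 ,  0.45475688,  1.02915332],
       [ 0.54641568,  0.47252009, -0.69148729, -0.79937238],
       [-0.00537688,  0.82760473,  0.56128558,  0.73585138],
       [ 0.        ,  0.        ,  0.        ,  1.        ]])}
side {'fx': 451.364
[... 158 characters left out ...]
2, -0.0866178 ,  0.36367171],
       [-0.12607713, -0.68639962,  0.71621234,  0.93693064],
       [ 0.00631508,  0.72140341,  0.69248627,  1.02792002],
       [ 0.        ,  0.        ,  0.        ,  1.        ]])}
wrist {'fx': 281.3756509886446, 'fy': 281.3756509886446, 'cx': 253.375284135264, 'cy': 193.32518126149355, 'k1': -0.05232344829891285, 'mount': array([[ 3.80538243e-06,  9.58466708e-01,  2.85204436e-01,
         7.98611525e-02],
       [ 1.00000000e+00, -7.49187196e-07, -1.08249068e-05,
        -4.01417443e-04],
       [-1.01616413e-05,  2.85204436e-01, -9.58466708e-01,
        -1.49430190e-01],
       [ 0.00000000e+00,  0.00000000e+00,  0.00000000e+00,
         1.00000000e+00]])}
```

View pics/scene0.png

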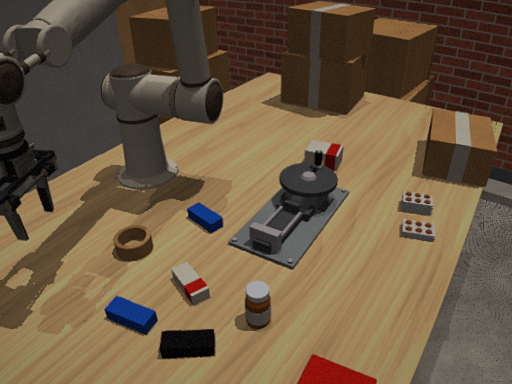

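View pics/side0.png

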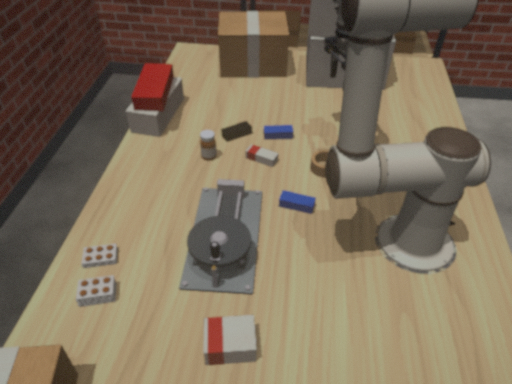

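The scene picture shows three things like the carton. The white-and-red flat box at scene (190,282), side (262,156) is small and near the die end, so it fits. The white-and-red box at scene (325,155), side (231,338) is bigger and behind the flywheel, so it is the stock. The blue boxes at (205,217) and (131,314) and the black one at (188,343) have the wrong colour. I'll measure and confirm with a crop.

```bash
cat > m.py <<'E'
from h import *
def cloud(n,f):
    z=np.load('pics/'+f+'.npz'); p,d,T=z['p'],z['d'],z['T']
    v,u=np.mgrid[0:384,0:512]; uv=np.c_[u.ravel(),v.ravel()]
    P=atdepth(n,uv,d.ravel(),T).reshape(384,512,3); P[d==0]=np.nan
    return p,P
E
python3 - <<'E'
from m import *
for n,c,pr in(('scene',(190,282),(295,215)),('side',(262,156),(222,240))):
    p,P=cloud(n,n+'0'); u,v=c
    cc=P[v,u]; print(n,'carton px',cc,'bench z',np.nanmedian(P[360:375,20:60,2]) )
    near=np.linalg.norm(P[...,:2]-cc[:2],axis=2)<0.09
    m=near&(P[...,2]>0.028)&(P[...,2]<0.042)
    X=P[m]; r=cv2.minAreaRect(X[:,:2].astype(np.float32)); print(' carton',r,np.median(X[:,2]))
    red=m&(p[...,0]>1.8*p[...,1]); print(' red centre',P[red].mean(0))
    u,v=pr; c2=P[v,u]
    nearp=np.linalg.norm(P[...,:2]-c2[:2],axis=2)<0.3
    hsv=cv2.cvtColor(p,cv2.COLOR_RGB2HSV)
    m=nearp&(P[...,2]>0.006)&(P[...,2]<0.02)&(hsv[...,1]<80)
    k,l,s,_=cv2.connectedComponentsWithStats(m.astype(np.uint8)); i=1+np.argmax(s[1:,4]); m=l==i
    # keep all comps near largest
    X=P[m]; print(' plate',len(X),cv2.minAreaRect(X[:,:2].astype(np.float32)),np.median(X[:,2]))
    m=nearp&(abs(P[...,2]-0.094)<0.005); k,l,s,_=cv2.connectedComponentsWithStats(m.astype(np.uint8)); m=l==1+np.argmax(s[1:,4])
    print(' disc',m.sum(),cv2.minEnclosingCircle(P[m][:,:2].astype(np.float32)),P[m].mean(0))
    m=nearp&(abs(P[...,2]-0.147)<0.006); print(' knob',m.sum(),np.median(P[m],0) if m.any() else 0)
    v0,u0=np.argwhere(m).mean(0) if m.any() else (0,0); print(u0,v0)
a=cv2.imread('pics/scene0.png')[130:310,150:350]; b=cv2.imread('pics/side0.png')[125:305,150:350]
cv2.imwrite('pics/crop1.png',np.hstack([cv2.resize(a,(400,360)),cv2.resize(b,(400,360))]))
E
```

```text
scene carton px [ 0.50846196 -0.33474242  0.03491331] bench z 0.0003005757928435937
 carton ((0.497662216424942, -0.3252119719982147), (0.047608382999897, 0.11266138404607773), 67.18952941894531) 0.03518610232430641
 red centre [ 0.52561856 -0.33766481  0.03528728]
 plate 2758 ((0.5635921359062195, 0.05516044795513153), (0.19999322295188904, 0.40332552790641785), 2.9570558071136475) 0.013168374849861941
 disc 1358 ((0.55940842628479, 0.1426941156387329), 0.09013744443655014) [0.5647655  0.13262759 0.09543959]
 knob 37 [0.55838505 0.20747813 0.14859082]
318.3783783783784 152.32432432432432
side carton px [ 0.49073889 -0.30221201  0.03421298] bench z 0.14093172954238586
 carton ((0.49400031566619873, -0.32390961050987244), (0.05522562935948372, 0.11010297387838364), 69.46360778808594) 0.03465223946676094
 red centre [ 0.52600392 -0.33295769  0.03500279]
 plate 2711 ((0.563538670539856, 0.05923853814601898), (0.20535360276699066, 0.3998928666114807), 2.9769535064697266) 0.013239863069943736
 disc 2181 ((0.5551573634147644, 0.14409372210502625), 0.09051003307104111) [0.5566294  0.14765133 0.09495978]
 knob 64 [0.55369211 0.2149475  0.14835381]
214.40625 245.609375
```

View pics/crop1.png

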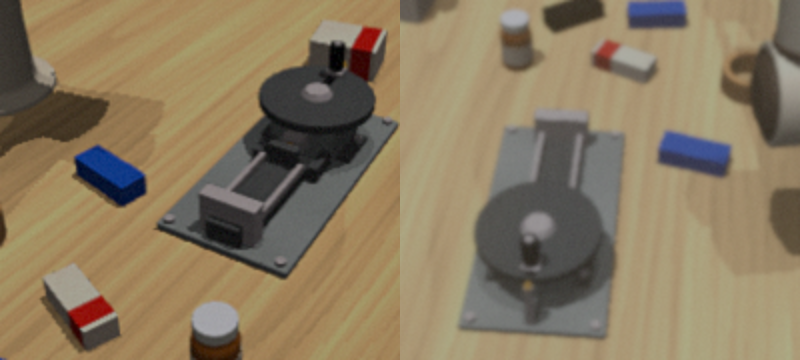

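The crop confirms the carton: crop (80,305) on the left and (623,60) on the right, flat, with the red band at one end, off the die end of the press. The wheel centre lies only 86 mm from the plate's middle. So the press origin isn't the plate's middle, and I'll locate it from the die.

```bash
python3 - <<'E'
from m import *
th=np.radians(2.967); ex=np.array([np.cos(th),np.sin(th)]); ey=np.array([-ex[1],ex[0]]); c=np.array([.5636,.0572])
for n in('scene','side'):
    p,P=cloud(n,n+'0'); q=P[...,:2]-c; x=q@ex; y=q@ey; z=P[...,2]
    m=(abs(x)<.06)&(y<0)&(y>-.2)&(abs(z-.073)<.004)
    print(n,'die',m.sum(),[np.percentile(a[m],[2,50,98]).round(4) for a in(x,y,z)])
    for lo,hi in((.025,.036),(.038,.048)):
        m=(abs(x)<.05)&(y<.0)&(y>-.16)&(z>lo)&(z<hi)
        print(lo,m.sum(),[np.percentile(a[m],[2,20,50,80,98]).round(4) for a in(x,y)])
    # disc: symmetrical hull fit
    m=(abs(z-.0945)<.006)&(np.hypot(x,y-.086)<.13)
    X=np.c_[x[m],y[m]].astype(np.float32); h=cv2.convexHull(X)[:,0]; 
    A=np.c_[2*h,np.ones(len(h))]; s=np.linalg.lstsq(A,(h**2).sum(1),rcond=None)[0]
    print('disc fit',s[:2],np.sqrt(s[2]+s[0]**2+s[1]**2))
    m=(z>.115)&(z<.16)&(np.hypot(x,y-.086)<.13); v,u=np.argwhere(m).mean(0); print('knob',x[m].mean(),y[m].mean(),m.sum(),[np.percentile(a[m],[2,98]) for a in (x,y)])
st=status.state(); Rm=R.from_rotvec(st['ee_rot']).as_matrix(); print(Rm.round(3))
E
```

```text
scene die 226 [array([-0.0406,  0.0018,  0.0401]), array([-0.1818, -0.171 , -0.1558]), array([0.0693, 0.0731, 0.0753])]
0.025 454 [array([-0.0296, -0.0193, -0.0008,  0.0178,  0.0401]), array([-0.1292, -0.0945, -0.0638, -0.0306, -0.0101])]
0.038 266 [array([-0.0452, -0.0302,  0.0124,  0.0315,  0.045 ]), array([-0.133 , -0.1041, -0.0587, -0.0209, -0.0034])]
disc fit [0.00094088 0.08747113] 0.08894902763492393
knob 0.0030180681692241313 0.14857371932215366 98 [array([-0.00975137,  0.01236923]), array([0.14104559, 0.16188049])]
side die 154 [array([-0.0437, -0.0048,  0.0382]), array([-0.1807, -0.1644, -0.1533]), array([0.0694, 0.0726, 0.0763])]
0.025 400 [array([-0.0371, -0.019 , -0.0023,  0.0144,  0.024 ]), array([-0.1574, -0.141 , -0.1096, -0.0783, -0.0584])]
0.038 186 [array([-0.0383, -0.0336, -0.0032,  0.0279,  0.0338]), array([-0.159 , -0.1555, -0.1154, -0.0702, -0.0465])]
disc fit [-0.0012993  0.091457 ] 0.08891885099291953
knob -0.0023657917289984062 0.1607837146220109 124 [array([-0.01260853,  0.00898265]), array([0.14737649, 0.16843075])]
[[ 0.901  0.433 -0.   ]
 [ 0.433 -0.901  0.002]
 [ 0.    -0.002 -1.   ]]
```

Request:
servo_tool([
  {"dp": [0.044,-0.0096,0],"turn": [0,0,0],"jaw": 1},
  {"dp": [0.044,-0.0096,0],"turn": [0,0,0],"jaw": 1},
  {"dp": [0.044,-0.0096,0],"turn": [0,0,0],"jaw": 1},
  {"dp": [0.044,-0.0096,0],"turn": [0,0,0],"jaw": 1},
  {"dp": [0.044,-0.0096,0],"turn": [0,0,0],"jaw": 1},
  {"dp": [0.044,-0.0096,0],"turn": [0,0,0],"jaw": 1},
  {"dp": [0.042,-0.0098,0],"turn": [0,0,0],"jaw": 1},
])

```text
t: 0.8
ee_pos: [0.4968, -0.3234, 0.2362]
ee_rot: [-3.063, -0.698, 0.001]
wrist_force: [0.6, -0.1, 0.7]
opening: 0.0918
grasp_force: 0.0
```

Request:
servo_tool([
  {"dp": [0,0,0.01],"turn": [0,0,0.044],"jaw": 1},
  {"dp": [0,0,0.01],"turn": [0,0,0.044],"jaw": 1},
  {"dp": [0,0,0.01],"turn": [0,0,0.044],"jaw": 1},
  {"dp": [0,0,0.01],"turn": [0,0,0.044],"jaw": 1},
  {"dp": [0,0,0.01],"turn": [0,0,0.044],"jaw": 1},
  {"dp": [0,0,0.01],"turn": [0,0,0.044],"jaw": 1},
  {"dp": [0,0,0],"turn": [0,0,0],"jaw": 1},
])

```text
t: 1.5
ee_pos: [0.4946, -0.3241, 0.1744]
ee_rot: [-3.082, 0.596, 0.005]
wrist_force: [-0.8, 0.4, 0.1]
opening: 0.0918
grasp_force: 0.0
```

```bash
cat >> m.py <<'E'
def togo(tgt,yaw):
    s=status.state(); M=R.from_rotvec(s['ee_rot']).as_matrix()
    y=np.degrees(np.arctan2(M[1,0],M[0,0])); w=(yaw-y+180)%360-180
    print('ee',s['ee_pos'].round(4),'yaw',y.round(2),'tilt',M[2].round(4),'F',s['wrist_force'].round(2),'t',round(s['t'],2))
    print('dp tool',((np.array(tgt)-s['ee_pos'])@M).round(4),'turn z share',round(-w/180,4))
E
python3 - <<'E'
from m import *
p,d,T=shot('wrist','w1.png'); p,P=cloud('wrist','w1')
m=(abs(P[...,2]-.034)<.006)&(np.hypot(P[...,0]-.496,P[...,1]+.325)<.1)
k,l,s,_=cv2.connectedComponentsWithStats(m.astype(np.uint8)); m=l==1+np.argmax(s[1:,4])
X=P[m]; print(m.sum(),cv2.minAreaRect(X[:,:2].astype(np.float32)),np.median(X[:,2]))
cs=cv2.findContours(m.astype(np.uint8),0,2)[0]; c=max(cs,key=cv2.contourArea)[:,0]
q=onplane('wrist',c,.034,T)[:,:2]; r=cv2.minAreaRect(q.astype(np.float32)); print(r)
togo([*r[0],.038],r[2]-90)
E
```

```text
4261 ((0.4953823983669281, -0.3272351622581482), (0.04539612680673599, 0.11018967628479004), 69.40369415283203) 0.035505550110591366
((0.4953581988811493, -0.3271833062171936), (0.04552438482642174, 0.11083709448575974), 69.43339538574219)
ee [ 0.495  -0.3245  0.1755] yaw -21.7 tilt [-0.0023 -0.001  -1.    ] F [0.08 0.63 0.12] t 1.55
dp tool [0.0017 0.0025 0.1375] turn z share -0.0063
```

View pics/w1.png

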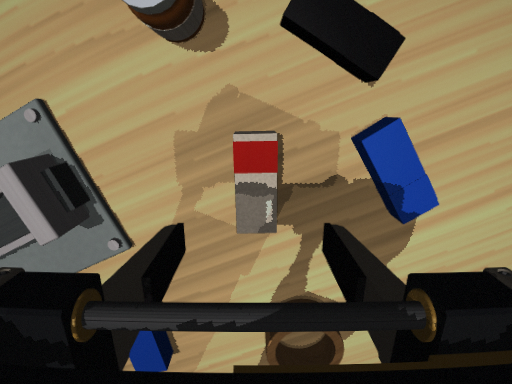

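The wrist view shows the carton centred between the fingers at (256,182), red band at the top. The blue box at (395,170) is clear of the fingers. Next: descend and grip.

Request:
servo_tool([
  {"dp": [0.0017,0.0025,0.0275],"turn": [0,0,-0.006],"jaw": 0.85},
  {"dp": [0,0,0.04],"turn": [0,0,0],"jaw": 0.8},
  {"dp": [0,0,0.04],"turn": [0,0,0],"jaw": 0.8},
  {"dp": [0,0,0.03],"turn": [0,0,0],"jaw": 0.8},
  {"dp": [0,0,0],"turn": [0,0,0],"jaw": 0.4},
  {"dp": [0,0,0],"turn": [0,0,0],"jaw": 0.4},
  {"dp": [0,0,0],"turn": [0,0,0],"jaw": 0.4},
  {"dp": [0,0,0],"turn": [0,0,0],"jaw": 0.4},
], grip_force=8)

```text
t: 2.35
ee_pos: [0.4977, -0.3293, 0.0418]
ee_rot: [3.088, -0.565, 0.006]
wrist_force: [-0.1, 0.0, 1.7]
opening: 0.045
grasp_force: 8.0
```

Request:
servo_tool([
  {"dp": [0,0,0],"turn": [0,0,0],"jaw": 0.4},
  {"dp": [0,0,0],"turn": [0,0,0],"jaw": 0.4},
])

```text
t: 2.55
ee_pos: [0.4977, -0.3294, 0.0418]
ee_rot: [3.088, -0.566, 0.006]
wrist_force: [-0.4, 2.1, 5.9]
opening: 0.0449
grasp_force: 8.0
```

```bash
python3 -c "
from m import *
togo([.5682,-.0307,.2],92.97); print(status.state()['opening'],status.state()['grasp_force'])"
```

```text
ee [ 0.4977 -0.3294  0.0418] yaw -20.76 tilt [ 0.0042  0.0018 -1.    ] F [-0.39  2.06  5.86] t 2.55
dp tool [-0.0393 -0.304  -0.1589] turn z share -0.6318
0.044893139558612634 8.003884255886078
```

Request:
servo_tool([
  {"dp": [0,0,-0.02],"turn": [0,0,0],"jaw": 0.4},
  {"dp": [0,0,-0.04],"turn": [0,0,0],"jaw": 0.4},
  {"dp": [0,0,-0.04],"turn": [0,0,0],"jaw": 0.4},
  {"dp": [0,0,-0.04],"turn": [0,0,0],"jaw": 0.4},
  {"dp": [0,-0.04,-0.018],"turn": [0,0,0],"jaw": 0.4},
  {"dp": [0,-0.04,0],"turn": [0,0,0],"jaw": 0.4},
  {"dp": [0,-0.04,0],"turn": [0,0,0],"jaw": 0.4},
  {"dp": [0,-0.04,0],"turn": [0,0,0],"jaw": 0.4},
])

```text
t: 3.35
ee_pos: [0.5535, -0.1772, 0.1982]
ee_rot: [3.089, -0.567, 0.003]
wrist_force: [1.5, 0.3, 0.1]
opening: 0.0447
grasp_force: 8.0
```

Request:
servo_tool([
  {"dp": [-0.013,-0.036,0],"turn": [0,0,0],"jaw": 0.4},
  {"dp": [-0.013,-0.036,0],"turn": [0,0,0],"jaw": 0.4},
  {"dp": [-0.013,-0.036,0],"turn": [0,0,0],"jaw": 0.4},
  {"dp": [0,-0.036,0],"turn": [0,0,0],"jaw": 0.4},
  {"dp": [0,0,0],"turn": [0,0,-0.045],"jaw": 0.4},
  {"dp": [0,0,0],"turn": [0,0,-0.045],"jaw": 0.4},
  {"dp": [0,0,0],"turn": [0,0,-0.045],"jaw": 0.4},
  {"dp": [0,0,0],"turn": [0,0,-0.045],"jaw": 0.4},
])

```text
t: 4.15
ee_pos: [0.5678, -0.0298, 0.1978]
ee_rot: [3.124, 0.328, 0.001]
wrist_force: [-0.1, 0.2, -0.2]
opening: 0.0447
grasp_force: 8.0
```

Request:
servo_tool([
  {"dp": [0,0,0],"turn": [0,0,-0.045],"jaw": 0.4},
  {"dp": [0,0,0],"turn": [0,0,-0.045],"jaw": 0.4},
  {"dp": [0,0,0],"turn": [0,0,-0.045],"jaw": 0.4},
  {"dp": [0,0,0],"turn": [0,0,-0.045],"jaw": 0.4},
  {"dp": [0,0,0],"turn": [0,0,-0.045],"jaw": 0.4},
  {"dp": [0,0,0],"turn": [0,0,-0.045],"jaw": 0.4},
  {"dp": [0,0,0],"turn": [0,0,-0.045],"jaw": 0.4},
  {"dp": [0,0,0],"turn": [0,0,-0.045],"jaw": 0.4},
])

```text
t: 4.95
ee_pos: [0.5677, -0.03, 0.1978]
ee_rot: [2.462, 1.95, 0.001]
wrist_force: [0.1, -0.3, -1.0]
opening: 0.0453
grasp_force: 8.0
```

Request:
servo_tool([
  {"dp": [0,0,0],"turn": [0,0,-0.045],"jaw": 0.4},
  {"dp": [0,0,0],"turn": [0,0,-0.045],"jaw": 0.4},
  {"dp": [0,0,0],"turn": [0,0,0],"jaw": 0.4},
  {"dp": [0,0,0],"turn": [0,0,0],"jaw": 0.4},
])

```text
t: 5.35
ee_pos: [0.5677, -0.03, 0.1976]
ee_rot: [2.173, 2.268, 0.001]
wrist_force: [0.2, 0.4, 0.2]
opening: 0.045
grasp_force: 8.0
```

```bash
python3 - <<'E'
from m import *
togo([.5682,-.0307,.1],92.97); print(status.state()['opening'])
p,d,T=shot('wrist','w2.png')
E
```

```text
ee [ 0.5677 -0.03    0.1976] yaw 92.44 tilt [-2.e-04  7.e-04 -1.e+00] F [0.23 0.37 0.2 ] t 5.35
dp tool [-0.0007  0.0004  0.0976] turn z share -0.003
0.04504416074293989
```

View pics/w2.png

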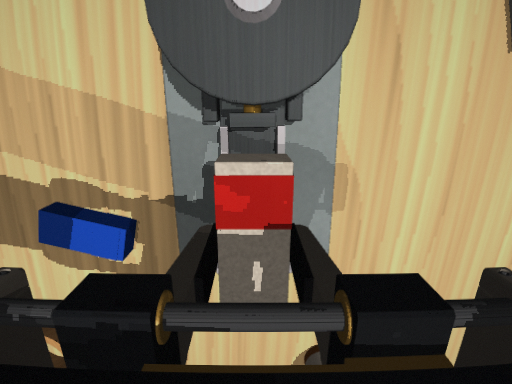

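The wrist view shows the carton in hand at (254,225). The channel walls are at (224,140) and (282,140), the ram pad at (252,120), and the disc and hub at the top. I'll measure the channel centreline, the disc and the carton's offset in hand.

```bash
python3 - <<'E'
from m import *
p,P=cloud('wrist','w2')
th=np.radians(2.967); ex=np.array([np.cos(th),np.sin(th)]); ey=np.array([-ex[1],ex[0]]); o=np.array([.5636,.0572])-.053*ey
q=P[...,:2]-o; x=q@ex; y=q@ey; z=P[...,2]   # press coords
for r in range(126,154,6):
    w=(z[r]>.037)&(z[r]<.047)&(abs(x[r])<.05)
    b=(z[r]>.024)&(z[r]<.036)&(abs(x[r])<.05)
    print(r,'wall x',x[r][w].round(4)[[0,-1]] if w.any() else 0,'bed x',x[r][b].round(4)[[0,-1]] if b.any() else 0, np.nanmean(y[r][b|w]).round(4))
m=(z>.04)&(z<.09)&(abs(x)<.025)&(y>0)&(y<.05); print('pad',m.sum(),np.percentile(y[m],[1,50]) if m.any() else 0)
m=(abs(z-.012)<.005)&(abs(x)<.13)&(y>-.1)
print('plate edges x',[ (np.nanmin(x[r][m[r]]).round(4),np.nanmax(x[r][m[r]]).round(4), y[r][m[r]].mean().round(3)) for r in (100,130,150,170,200)])
m=(abs(z-.0945)<.005)&(y>.03); cs=cv2.findContours(m.astype(np.uint8),0,1)[0]; c=max(cs,key=cv2.contourArea)[:,0]
g=[(x[v,u],y[v,u]) for u,v in c if v>3 and np.hypot(x[v,u],y[v,u]-.142)>.07]; h=np.array(g)
s=np.linalg.lstsq(np.c_[2*h,np.ones(len(h))],(h**2).sum(1),rcond=None)[0]; print('disc',s[:2],np.sqrt(s[2]+s[:2]@s[:2]))
m=(abs(z-.102)<.003)&(y>.1)&(y<.17)&(abs(x)<.03); print('hub',m.sum(),[np.percentile(a[m],[1,99]) for a in(x,y)])
m=(abs(z-.19)<.008)&(y>-.12)&(y<.05)&(abs(x)<.04); X=np.c_[x,y].reshape(384,512,2)[m].astype(np.float32); print('carton',cv2.minAreaRect(X),np.median(z[m]),X.min(0),X.max(0))
tcp=status.state()['ee_pos'][:2]-o; print('tcp press',tcp@ex,tcp@ey)
E
```

```text
126 wall x [-0.0363  0.0328] bed x [-0.0284  0.0241] 0.03
132 wall x [-0.0362  0.0317] bed x [-0.0284  0.0243] 0.0233
138 wall x [-0.0363  0.0319] bed x [-0.0278  0.0243] 0.0168
144 wall x [-0.0356  0.032 ] bed x [-0.0281  0.0245] 0.0103
150 wall x [-0.0358  0.0322] bed x [-0.0283  0.0245] 0.0036
pad 779 [0.02652415 0.0387138 ]
plate edges x [(np.float64(-0.1019), np.float64(0.0971), np.float64(0.058)), (np.float64(-0.101), np.float64(0.0961), np.float64(0.024)), (np.float64(-0.1018), np.float64(0.0964), np.float64(0.001)), (np.float64(-0.1015), np.float64(0.0952), np.float64(-0.023)), (np.float64(-0.1014), np.float64(0.0971), np.float64(-0.061))]
disc [-0.00050747  0.13796712] 0.0865868075074001
hub 637 [array([-0.01799822,  0.01674956]), array([0.11764629, 0.12933438])]
carton ((0.005188599228858948, 0.1524564027786255), (0.8451966643333435, 0.20900528132915497), 45.056880950927734) 0.19117575572673057 [nan nan] [nan nan]
tcp press -0.00040175178463298564 -0.03427954356426942
```

```bash
python3 - <<'E'
from m import *
p,P=cloud('wrist','w2')
th=np.radians(2.967); ex=np.array([np.cos(th),np.sin(th)]); ey=np.array([-ex[1],ex[0]]); o=np.array([.5636,.0572])-.053*ey
q=P[...,:2]-o; x=q@ex; y=q@ey; z=P[...,2]
for r in (165,185,205,218):
    m=(abs(z[r]-.191)<.008)&(abs(x[r])<.05); print(r,x[r][m][[0,-1]].round(4),y[r][m].mean().round(4))
m=(abs(z-.191)<.008)&(abs(x)<.02)&(y<.06); print('far edge y',np.nanmax(y[m]),np.nanmin(y[m]))
E
```

```text
165 [-0.0229  0.0215] 0.0167
185 [-0.0236  0.0217] 0.0052
205 [-0.0236  0.0216] -0.007
218 [-0.0233  0.0211] -0.0151
far edge y 0.018882768177296984 -0.07535969147287062
```

Request:
servo_tool([
  {"dp": [-0.002,-0.001,0.01],"turn": [0,0,-0.003],"jaw": 0.4},
  {"dp": [0,0,0.025],"turn": [0,0,0],"jaw": 0.4},
  {"dp": [0,0,0.025],"turn": [0,0,0],"jaw": 0.4},
  {"dp": [0,0,0.025],"turn": [0,0,0],"jaw": 0.4},
  {"dp": [0,0,0.02],"turn": [0,0,0],"jaw": 0.4},
  {"dp": [0,0,0.01],"turn": [0,0,0],"jaw": 0.4},
  {"dp": [0,0,0.004],"turn": [0,0,0],"jaw": 0.4},
  {"dp": [0,0,0],"turn": [0,0,0],"jaw": 0.4},
])

```text
t: 6.2
ee_pos: [0.5667, -0.0321, 0.078]
ee_rot: [-2.16, -2.281, 0.0]
wrist_force: [0.4, 0.2, -0.8]
opening: 0.0449
grasp_force: 8.0
```

Request:
servo_tool([
  {"dp": [0,0,0.002],"turn": [0,0,0],"jaw": 0.4},
  {"dp": [0,0,0],"turn": [0,0,0],"jaw": 0.4},
])

```text
t: 6.4
ee_pos: [0.5674, -0.0322, 0.0769]
ee_rot: [2.158, 2.281, 0.001]
wrist_force: [0.3, -0.9, -0.1]
opening: 0.0446
grasp_force: 8.0
```

Request:
servo_tool([
  {"dp": [0,0,0.002],"turn": [0,0,0],"jaw": 0.4},
  {"dp": [0,0,0],"turn": [0,0,0],"jaw": 0.4},
])

```text
t: 6.6
ee_pos: [0.5668, -0.032, 0.0743]
ee_rot: [2.159, 2.282, 0.0]
wrist_force: [0.4, -0.1, -1.1]
opening: 0.0449
grasp_force: 8.0
```

Request:
servo_tool([
  {"dp": [0,0,0.002],"turn": [0,0,0],"jaw": 0.4},
  {"dp": [0,0,0],"turn": [0,0,0],"jaw": 0.4},
])

```text
t: 6.8
ee_pos: [0.5667, -0.032, 0.072]
ee_rot: [2.159, 2.282, 0.0]
wrist_force: [0.6, 0.3, -0.3]
opening: 0.045
grasp_force: 8.0
```

Request:
servo_tool([
  {"dp": [0,0,0.001],"turn": [0,0,0],"jaw": 0.4},
  {"dp": [0,0,0],"turn": [0,0,0],"jaw": 0.4},
])

```text
t: 7.0
ee_pos: [0.5668, -0.0321, 0.0717]
ee_rot: [-2.159, -2.282, 0.0]
wrist_force: [-2.3, 1.4, 4.2]
opening: 0.045
grasp_force: 8.0
```

Contact is about 4 N. Release, rise, and back off for a look.

Request:
servo_tool([
  {"dp": [0,0,0],"turn": [0,0,0],"jaw": 0.65},
  {"dp": [0,0,0],"turn": [0,0,0],"jaw": 0.8},
  {"dp": [0,0,0],"turn": [0,0,0],"jaw": 0.8},
  {"dp": [0,0,-0.02],"turn": [0,0,0],"jaw": 0.8},
  {"dp": [0,0,-0.04],"turn": [0,0,0],"jaw": 0.8},
  {"dp": [0,0,-0.04],"turn": [0,0,0],"jaw": 0.8},
  {"dp": [0,0,-0.04],"turn": [0,0,0],"jaw": 0.8},
  {"dp": [0,0,-0.02],"turn": [0,0,0],"jaw": 0.8},
])

```text
t: 7.8
ee_pos: [0.5683, -0.0323, 0.2353]
ee_rot: [2.156, 2.278, 0.005]
wrist_force: [0.8, -0.4, -0.0]
opening: 0.0732
grasp_force: 0.0
```

Request:
servo_tool([
  {"dp": [0,0,-0.03],"turn": [0,0,0],"jaw": 0.8},
  {"dp": [0,0,-0.03],"turn": [0,0,0],"jaw": 0.8},
  {"dp": [0,0,0],"turn": [0,0,0],"jaw": 0.8},
  {"dp": [0,0,0],"turn": [0,0,0],"jaw": 0.8},
])

```text
t: 8.2
ee_pos: [0.5669, -0.032, 0.2911]
ee_rot: [2.159, 2.281, 0.001]
wrist_force: [0.5, -0.4, -0.6]
opening: 0.0738
grasp_force: 0.0
```

```bash
python3 - <<'E'
from m import *
p,d,T=shot('wrist','w3.png'); p,P=cloud('wrist','w3')
th=np.radians(2.967); ex=np.array([np.cos(th),np.sin(th)]); ey=np.array([-ex[1],ex[0]]); o=np.array([.5636,.0572])-.053*ey
q=P[...,:2]-o; x=q@ex; y=q@ey; z=P[...,2]
m=(abs(z-.064)<.005)&(abs(x)<.03)&(y>-.1)&(y<.026); print('carton top',np.median(z[m]),cv2.minAreaRect(np.c_[x[m],y[m]].astype(np.float32)),z[m].std())
m=(abs(z-.0945)<.005)&(y>.03); cs=cv2.findContours(m.astype(np.uint8),0,1)[0]; c=max(cs,key=cv2.contourArea)[:,0]
h=np.array([(x[v,u],y[v,u]) for u,v in c if v>3 and np.hypot(x[v,u],y[v,u]-.142)>.07])
s=np.linalg.lstsq(np.c_[2*h,np.ones(len(h))],(h**2).sum(1),rcond=None)[0]; print('disc',s[:2],np.sqrt(s[2]+s[:2]@s[:2]))
m=(z>.13)&(z<.16)&(y>.1); print('knob',m.sum(),np.c_[x[m],y[m]].mean(0) if m.any() else 0)
st=status.state(); print(st['ee_pos'],st['t'])
E
```

```text
carton top 0.0654876860671259 ((-0.0022558122873306274, -0.03798336163163185), (0.04524047672748566, 0.10931073129177094), 0.4988519847393036) 0.0007932009917385141
disc [-0.00051595  0.13812129] 0.08658069946603504
knob 0 0
[ 0.56628631 -0.03187814  0.28983583] 8.25
```

View pics/w3.png

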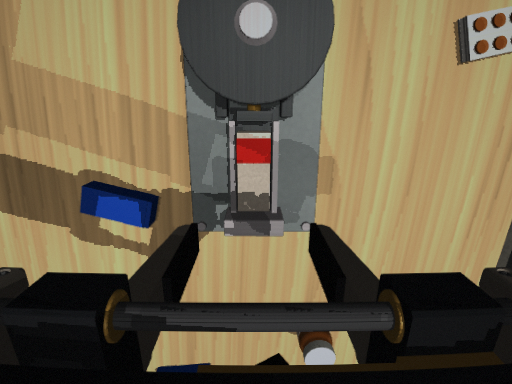

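The carton lies flat between the channel walls at (254,172), with gaps to the pad and the die. Next: move over the wheel to measure the shaft and the knob.

Request:
servo_tool([
  {"dp": [0.04,0,0],"turn": [0,0,0],"jaw": 0.8},
  {"dp": [0.04,0,0],"turn": [0,0,0],"jaw": 0.8},
  {"dp": [0.04,0,0],"turn": [0,0,0],"jaw": 0.8},
  {"dp": [0.04,0,0],"turn": [0,0,0],"jaw": 0.8},
  {"dp": [0.04,0,0],"turn": [0,0,0],"jaw": 0.8},
  {"dp": [0,0,0],"turn": [0,0,0],"jaw": 0.8},
  {"dp": [0,0,0],"turn": [0,0,0],"jaw": 0.8},
])

```text
t: 8.95
ee_pos: [0.5548, 0.1681, 0.2891]
ee_rot: [-2.156, -2.282, 0.004]
wrist_force: [-0.4, -0.3, 0.1]
opening: 0.0735
grasp_force: 0.0
```

```bash
python3 - <<'E'
from m import *
p,d,T=shot('wrist','w4.png'); p,P=cloud('wrist','w4')
th=np.radians(2.967); ex=np.array([np.cos(th),np.sin(th)]); ey=np.array([-ex[1],ex[0]]); o=np.array([.5636,.0572])-.053*ey
q=P[...,:2]-o; x=q@ex; y=q@ey; z=P[...,2]
def circ(m,zz):
    cs=cv2.findContours(m.astype(np.uint8),0,1)[0]; c=max(cs,key=cv2.contourArea); 
    w=onplane('wrist',c[:,0],zz,T)[:,:2]; (a,b),r=cv2.minEnclosingCircle(w.astype(np.float32)); k=w-o
    s=np.linalg.lstsq(np.c_[2*w,np.ones(len(w))],(w**2).sum(1),rcond=None)[0]
    return 'enc world',round(a,4),round(b,4),round(r,4),'lsq',s[:2].round(4),np.sqrt(s[2]+s[:2]@s[:2]).round(4),'px',cv2.minEnclosingCircle(c)
print('knob',circ((abs(z-.147)<.005)&(y>.1)&(abs(x)<.06),.147))
print('hub',circ((abs(z-.1025)<.003)&(np.hypot(x,y-.14)<.032),.102))
print('disc',circ((abs(z-.0945)<.004)&(np.hypot(x,y-.14)<.1),.094))
st=status.state(); print(st['ee_pos'],st['t'])
E
```

```text
knob ('enc world', 0.5552, 0.2109, 0.012, 'lsq', array([0.5551, 0.2109]), np.float64(0.0113), 'px', ((257.4822082519531, 147.93026733398438), 11.482503890991211))
hub ('enc world', 0.5588, 0.1438, 0.0216, 'lsq', array([0.5586, 0.1435]), np.float64(0.0201), 'px', ((256.4513854980469, 196.44444274902344), 16.831327438354492))
disc ('enc world', 0.5589, 0.1427, 0.0881, 'lsq', array([0.5585, 0.143 ]), np.float64(0.0869), 'px', ((256.5793762207031, 191.2147979736328), 68.34709930419922))
[0.55516612 0.16719801 0.28951029] 9.0
```

View pics/w4.png

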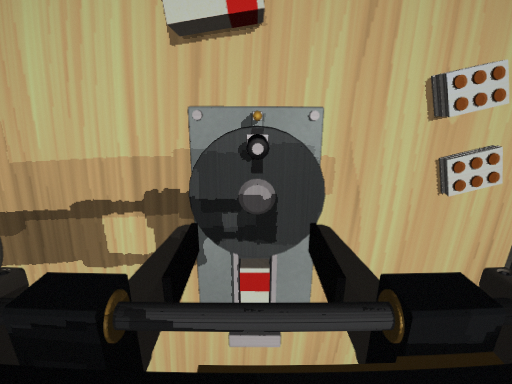

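The wrist view shows the knob at (257,148), the hub at (256,196) and the pointer at (257,116), all in line, so the wheel is at 0. The throw is about 67.5 mm. Next: take the knob.

Request:
servo_tool([
  {"dp": [0.0436,0.0023,0],"turn": [0,0,0],"jaw": 0.6},
  {"dp": [0,0,0.04],"turn": [0,0,0],"jaw": 0.5},
  {"dp": [0,0,0.04],"turn": [0,0,0],"jaw": 0.5},
  {"dp": [0,0,0.04],"turn": [0,0,0],"jaw": 0.5},
  {"dp": [0,0,0.025],"turn": [0,0,0],"jaw": 0.5},
  {"dp": [0,0,0.0105],"turn": [0,0,0],"jaw": 0.5},
  {"dp": [0,0,0],"turn": [0,0,0],"jaw": 0.5},
])

```text
t: 9.7
ee_pos: [0.5547, 0.21, 0.1339]
ee_rot: [-2.16, -2.279, 0.005]
wrist_force: [-0.3, -0.5, 0.5]
opening: 0.0459
grasp_force: 0.0
```

```bash
python3 -c "
from m import *
togo([.5552,.2109,.134],92.97)"
```

```text
ee [0.5547 0.21   0.1339] yaw 93.06 tilt [-5.0e-04 -3.6e-03 -1.0e+00] F [-0.34 -0.54  0.51] t 9.7
dp tool [ 0.0009  0.0005 -0.0001] turn z share 0.0005
```

Request:
servo_tool([
  {"dp": [0.0009,0.0005,0],"turn": [0,0,0],"jaw": 0.35},
  {"dp": [0,0,0],"turn": [0,0,0],"jaw": 0.2},
  {"dp": [0,0,0],"turn": [0,0,0],"jaw": 0.15},
  {"dp": [0,0,0],"turn": [0,0,0],"jaw": 0.15},
  {"dp": [0,0,0],"turn": [0,0,0],"jaw": 0.15},
], grip_force=10)

```text
t: 10.2
ee_pos: [0.5571, 0.2125, 0.1373]
ee_rot: [2.158, 2.281, 0.004]
wrist_force: [-0.4, -0.1, 5.8]
opening: 0.0237
grasp_force: 10.0
```

Request:
servo_tool([
  {"dp": [0,0,0],"turn": [0,0,0],"jaw": 0.15},
  {"dp": [0,0,0],"turn": [0,0,0],"jaw": 0.15},
], grip_force=35)

```text
t: 10.4
ee_pos: [0.5571, 0.2125, 0.1373]
ee_rot: [2.158, 2.281, 0.004]
wrist_force: [-0.5, 0.1, 5.7]
opening: 0.0232
grasp_force: 35.0
```

```bash
cat > circ.py <<'E'
from m import *
import json,sys,os
th=np.radians(2.967)
EX=np.array([np.cos(th),np.sin(th)]); EY=np.array([-EX[1],EX[0]])
def rep(C,N=0,step=7.5,rr=None,a0=None,log=True,ramp=0):
    """report wheel angle, radial/tangential force on the knob; print next rows (tool x,y mm) of a circle about C"""
    s=status.state(); M=R.from_rotvec(s['ee_rot']).as_matrix(); q=s['ee_pos'][:2]-C; F=s['wrist_force']
    r=np.hypot(*q); u=q/r; t=np.array([-u[1],u[0]]); ang=np.degrees(np.arctan2(-q@EX,q@EY))%360
    print('t %.2f ang %.2f r %.2fmm z %.4f | force on tool: radial %.1f tang %.1f z %.1f | open %.4f'%(s['t'],ang,r*1e3,s['ee_pos'][2],F[:2]@u,F[:2]@t,F[2],s['opening']), 'xy',s['ee_pos'][:2].round(4),'yaw',np.degrees(np.arctan2(M[1,0],M[0,0])).round(2))
    if log: open('log.txt','a').write(json.dumps([*s['ee_pos'][:2],*F[:2]])+'\n')
    if N:
        a=np.radians(ang if a0 is None else a0); rr=rr or r
        pos=lambda a:C+rr*(-np.sin(a)*EX+np.cos(a)*EY)
        prev=pos(a)
        print('tool rows',[tuple((([*(pos(a+np.radians(step*(k+1)))-pos(a+np.radians(step*k))),0]@M)[:2]).round(4)) for k in range(N)])
def fit(k=10000.):
    "circle of the unloaded knob: measured minus give along the radius"
    L=np.array([json.loads(l) for l in open('log.txt')]); C=np.array([.5586,.1433])
    for _ in range(20):
        q=L[:,:2]-C; u=q/np.linalg.norm(q,axis=1,keepdims=True)
        w=L[:,:2]+u*((L[:,2:]*u).sum(1)/k)[:,None]   # force on tool outward => knob pushed inward
        if len(w)>3:
            S=np.linalg.lstsq(np.c_[2*w,np.ones(len(w))],(w**2).sum(1),rcond=None)[0]; C=S[:2]
    print('fit',C.round(5),np.sqrt(S[2]+C@C).round(5),'res mm',((np.linalg.norm(w-C,axis=1)-np.sqrt(S[2]+C@C))*1e3).round(2))
E
python3 -c "
from circ import *
rep(np.array([.5586,.1433]),8,4)"
```

```text
t 10.40 ang 358.24 r 69.20mm z 0.1373 | force on tool: radial 0.1 tang 0.5 z 5.7 | open 0.0232 xy [0.5571 0.2125] yaw 93.17
tool rows [(np.float64(-0.0), np.float64(-0.0048)), (np.float64(-0.0003), np.float64(-0.0048)), (np.float64(-0.0007), np.float64(-0.0048)), (np.float64(-0.001), np.float64(-0.0047)), (np.float64(-0.0013), np.float64(-0.0046)), (np.float64(-0.0017), np.float64(-0.0045)), (np.float64(-0.002), np.float64(-0.0044)), (np.float64(-0.0023), np.float64(-0.0043))]
```

Request:
servo_tool([
  {"dp": [0,0,-0.001],"turn": [0,0,0],"jaw": 0.15},
  {"dp": [0,-0.0035,0],"turn": [0,0,0],"jaw": 0.15},
  {"dp": [-0.0003,-0.0035,0],"turn": [0,0,0],"jaw": 0.15},
  {"dp": [-0.0005,-0.0035,0],"turn": [0,0,0],"jaw": 0.15},
  {"dp": [0,0,0],"turn": [0,0,0],"jaw": 0.15},
])

```text
t: 10.9
ee_pos: [0.5452, 0.2109, 0.1372]
ee_rot: [2.159, 2.282, -0.0]
wrist_force: [-0.5, 0.0, 5.8]
opening: 0.023
grasp_force: 35.0
```

```bash
python3 -c "
from circ import *
rep(np.array([.5605,.1449]),4,4)
print(status.state()['wrist_force'])"
```

```text
t 10.90 ang 10.12 r 67.81mm z 0.1372 | force on tool: radial 0.1 tang 0.5 z 5.8 | open 0.0230 xy [0.5452 0.2109] yaw 93.17
tool rows [(np.float64(-0.001), np.float64(-0.0046)), (np.float64(-0.0013), np.float64(-0.0046)), (np.float64(-0.0016), np.float64(-0.0044)), (np.float64(-0.0019), np.float64(-0.0043))]
[-0.48458736  0.0332668   5.80112896]
```

Request:
servo_tool([
  {"dp": [-0.001,-0.0046,0],"turn": [0,0,0],"jaw": 0.15},
  {"dp": [-0.0013,-0.0046,0],"turn": [0,0,0],"jaw": 0.15},
  {"dp": [-0.0016,-0.0044,0],"turn": [0,0,0],"jaw": 0.15},
  {"dp": [-0.0019,-0.0043,0],"turn": [0,0,0],"jaw": 0.15},
])

```text
t: 11.3
ee_pos: [0.5279, 0.2045, 0.1372]
ee_rot: [2.159, 2.282, 0.002]
wrist_force: [0.3, 1.2, 5.8]
opening: 0.0237
grasp_force: 35.0
```

```bash
python3 -c "
from circ import *
rep(np.array([.5605,.1449]),4,4)
print(status.state()['wrist_force'])
p,d,T=shot('wrist','w5.png')"
```

```text
t 11.30 ang 25.69 r 67.93mm z 0.1372 | force on tool: radial 0.9 tang -0.9 z 5.8 | open 0.0237 xy [0.5279 0.2045] yaw 93.16
tool rows [(np.float64(-0.0022), np.float64(-0.0042)), (np.float64(-0.0025), np.float64(-0.004)), (np.float64(-0.0028), np.float64(-0.0039)), (np.float64(-0.003), np.float64(-0.0037))]
[0.34834361 1.22726145 5.80709878]
```

View pics/w5.png

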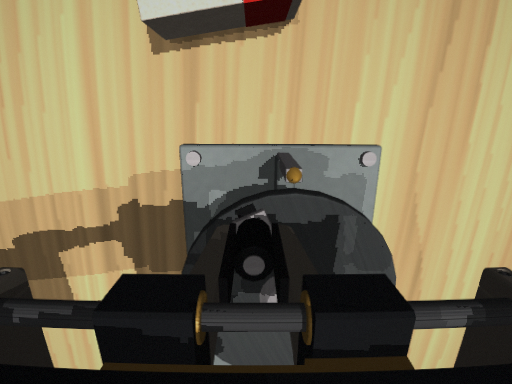

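The knob at (254,262) sits between the fingers and the wheel turns with it; the radial force is under 1 N. Continue around the circle.

Request:
servo_tool([
  {"dp": [-0.0022,-0.0042,0],"turn": [0,0,0],"jaw": 0.15},
  {"dp": [-0.0025,-0.004,0],"turn": [0,0,0],"jaw": 0.15},
  {"dp": [-0.0028,-0.0039,0],"turn": [0,0,0],"jaw": 0.15},
  {"dp": [-0.003,-0.0037,0],"turn": [0,0,0],"jaw": 0.15},
])

```text
t: 11.75
ee_pos: [0.5125, 0.1933, 0.1372]
ee_rot: [-2.159, -2.282, -0.002]
wrist_force: [-0.4, 2.7, 6.8]
opening: 0.0232
grasp_force: 35.0
```

```bash
python3 -c "
from circ import *
rep(np.array([.5605,.1449]),6,4)
fit()"
```

```text
t 11.75 ang 41.79 r 68.14mm z 0.1372 | force on tool: radial 2.2 tang -1.6 z 6.8 | open 0.0232 xy [0.5125 0.1933] yaw 93.16
tool rows [(np.float64(-0.0033), np.float64(-0.0034)), (np.float64(-0.0035), np.float64(-0.0032)), (np.float64(-0.0037), np.float64(-0.003)), (np.float64(-0.0039), np.float64(-0.0027)), (np.float64(-0.0041), np.float64(-0.0024)), (np.float64(-0.0043), np.float64(-0.0021))]
fit [0.56007 0.14355] 0.06902 res mm [-0.01  0.02 -0.02  0.01]
```

```bash
python3 -c "
from circ import *
rep(np.array([.5602,.1441]),6,5,log=False)"
```

```text
t 11.75 ang 41.15 r 68.50mm z 0.1372 | force on tool: radial 2.2 tang -1.5 z 6.8 | open 0.0232 xy [0.5125 0.1933] yaw 93.16
tool rows [(np.float64(-0.0041), np.float64(-0.0043)), (np.float64(-0.0045), np.float64(-0.004)), (np.float64(-0.0048), np.float64(-0.0036)), (np.float64(-0.0051), np.float64(-0.0031)), (np.float64(-0.0053), np.float64(-0.0027)), (np.float64(-0.0056), np.float64(-0.0022))]
```

Request:
servo_tool([
  {"dp": [-0.0041,-0.0044,0],"turn": [0,0,0],"jaw": 0.15},
  {"dp": [-0.0045,-0.004,0],"turn": [0,0,0],"jaw": 0.15},
  {"dp": [-0.0048,-0.0036,0],"turn": [0,0,0],"jaw": 0.15},
  {"dp": [-0.0051,-0.0032,0],"turn": [0,0,0],"jaw": 0.15},
])

```text
t: 12.15
ee_pos: [0.4984, 0.174, 0.1372]
ee_rot: [-2.159, -2.281, -0.002]
wrist_force: [-0.1, 2.6, 7.1]
opening: 0.0236
grasp_force: 35.0
```

```bash
python3 -c "
from circ import *
rep(np.array([.5602,.1441]),6,5)
fit()"
```

```text
t 12.15 ang 61.25 r 68.69mm z 0.1372 | force on tool: radial 1.2 tang -2.3 z 7.1 | open 0.0236 xy [0.4984 0.174 ] yaw 93.17
tool rows [(np.float64(-0.0054), np.float64(-0.0027)), (np.float64(-0.0056), np.float64(-0.0022)), (np.float64(-0.0057), np.float64(-0.0017)), (np.float64(-0.0059), np.float64(-0.0012)), (np.float64(-0.006), np.float64(-0.0007)), (np.float64(-0.006), np.float64(-0.0002))]
fit [0.55994 0.14388] 0.06868 res mm [-0.    0.01 -0.03  0.02 -0.01]
```

Request:
servo_tool([
  {"dp": [-0.0054,-0.0027,0],"turn": [0,0,0],"jaw": 0.15},
  {"dp": [-0.0056,-0.0022,0],"turn": [0,0,0],"jaw": 0.15},
  {"dp": [-0.0057,-0.0017,0],"turn": [0,0,0],"jaw": 0.15},
  {"dp": [-0.0059,-0.0012,0],"turn": [0,0,0],"jaw": 0.15},
  {"dp": [-0.006,-0.0007,0],"turn": [0,0,0],"jaw": 0.15},
  {"dp": [-0.006,-0.0002,0],"turn": [0,0,0],"jaw": 0.15},
])

```text
t: 12.75
ee_pos: [0.4915, 0.1391, 0.1372]
ee_rot: [-2.159, -2.281, -0.002]
wrist_force: [-0.2, 4.6, 7.3]
opening: 0.0234
grasp_force: 35.0
```

```bash
python3 -c "
from circ import *
rep(np.array([.5599,.1439]),6,5,rr=.0687)
fit()"
```

```text
t 12.75 ang 91.01 r 68.54mm z 0.1372 | force on tool: radial -0.1 tang -4.6 z 7.3 | open 0.0234 xy [0.4915 0.1391] yaw 93.16
tool rows [(np.float64(-0.006), np.float64(0.0003)), (np.float64(-0.0059), np.float64(0.0009)), (np.float64(-0.0058), np.float64(0.0014)), (np.float64(-0.0057), np.float64(0.0019)), (np.float64(-0.0055), np.float64(0.0024)), (np.float64(-0.0053), np.float64(0.0028))]
fit [0.55984 0.14406] 0.06849 res mm [ 0.01  0.01 -0.04  0.01  0.02 -0.01]
```

Request:
servo_tool([
  {"dp": [-0.006,0.0003,0],"turn": [0,0,0],"jaw": 0.15},
  {"dp": [-0.0059,0.0009,0],"turn": [0,0,0],"jaw": 0.15},
  {"dp": [-0.0058,0.0014,0],"turn": [0,0,0],"jaw": 0.15},
  {"dp": [-0.0057,0.0019,0],"turn": [0,0,0],"jaw": 0.15},
  {"dp": [-0.0055,0.0024,0],"turn": [0,0,0],"jaw": 0.15},
  {"dp": [-0.0053,0.0028,0],"turn": [0,0,0],"jaw": 0.15},
])

```text
t: 13.35
ee_pos: [0.5029, 0.1058, 0.1372]
ee_rot: [-2.158, -2.28, -0.002]
wrist_force: [-1.0, 5.2, 9.5]
opening: 0.0233
grasp_force: 35.0
```

```bash
python3 -c "
from circ import *
rep(np.array([.5599,.1440]),8,5,rr=.0686)
fit()"
```

```text
t 13.35 ang 120.87 r 68.61mm z 0.1372 | force on tool: radial -2.1 tang -4.8 z 9.5 | open 0.0233 xy [0.5029 0.1058] yaw 93.16
tool rows [(np.float64(-0.005), np.float64(0.0033)), (np.float64(-0.0047), np.float64(0.0037)), (np.float64(-0.0044), np.float64(0.0041)), (np.float64(-0.004), np.float64(0.0045)), (np.float64(-0.0036), np.float64(0.0048)), (np.float64(-0.0032), np.float64(0.0051)), (np.float64(-0.0027), np.float64(0.0053)), (np.float64(-0.0022), np.float64(0.0056))]
fit [0.55977 0.14414] 0.06839 res mm [ 0.02  0.01 -0.05  0.    0.01  0.02 -0.02]
```

Request:
servo_tool([
  {"dp": [-0.005,0.0034,-0.0005],"turn": [0,0,0],"jaw": 0.15},
  {"dp": [-0.0046,0.0038,0],"turn": [0,0,0],"jaw": 0.15},
  {"dp": [-0.0043,0.0041,0],"turn": [0,0,0],"jaw": 0.15},
  {"dp": [-0.004,0.0045,0],"turn": [0,0,0],"jaw": 0.15},
  {"dp": [-0.0036,0.0048,0],"turn": [0,0,0],"jaw": 0.15},
  {"dp": [-0.0032,0.0051,0],"turn": [0,0,0],"jaw": 0.15},
])

```text
t: 13.95
ee_pos: [0.5292, 0.0827, 0.1372]
ee_rot: [-2.157, -2.279, 0.001]
wrist_force: [-3.4, 4.6, 8.3]
opening: 0.0233
grasp_force: 35.0
```

```bash
python3 -c "
from circ import *
rep(np.array([.5598,.1441]),8,5,rr=.0685)
fit()"
```

```text
t 13.95 ang 150.51 r 68.63mm z 0.1372 | force on tool: radial -2.6 tang -5.1 z 8.3 | open 0.0233 xy [0.5292 0.0827] yaw 93.16
tool rows [(np.float64(-0.0027), np.float64(0.0053)), (np.float64(-0.0023), np.float64(0.0055)), (np.float64(-0.0018), np.float64(0.0057)), (np.float64(-0.0013), np.float64(0.0058)), (np.float64(-0.0007), np.float64(0.0059)), (np.float64(-0.0002), np.float64(0.006)), (np.float64(0.0003), np.float64(0.006)), (np.float64(0.0008), np.float64(0.0059))]
fit [0.55977 0.14414] 0.06839 res mm [ 0.02  0.01 -0.05  0.    0.01  0.02 -0.02  0.  ]
```

Request:
servo_tool([
  {"dp": [-0.0026,0.0053,0],"turn": [0,0,0],"jaw": 0.15},
  {"dp": [-0.0022,0.0055,0],"turn": [0,0,0],"jaw": 0.15},
  {"dp": [-0.0017,0.0057,0],"turn": [0,0,0],"jaw": 0.15},
  {"dp": [-0.0012,0.0058,0],"turn": [0,0,0],"jaw": 0.15},
  {"dp": [-0.0007,0.0059,0],"turn": [0,0,0],"jaw": 0.15},
  {"dp": [-0.0002,0.006,0],"turn": [0,0,0],"jaw": 0.15},
])

```text
t: 14.55
ee_pos: [0.5644, 0.0757, 0.1372]
ee_rot: [-2.158, -2.28, -0.0]
wrist_force: [-1.1, 3.6, 5.9]
opening: 0.0233
grasp_force: 35.0
```

```bash
python3 -c "
from circ import *
rep(np.array([.5598,.1441]),8,5,rr=.0684)
fit()"
```

```text
t 14.55 ang 180.90 r 68.58mm z 0.1372 | force on tool: radial -3.7 tang -0.9 z 5.9 | open 0.0233 xy [0.5644 0.0757] yaw 93.16
tool rows [(np.float64(0.0003), np.float64(0.006)), (np.float64(0.0009), np.float64(0.0059)), (np.float64(0.0014), np.float64(0.0058)), (np.float64(0.0019), np.float64(0.0057)), (np.float64(0.0024), np.float64(0.0055)), (np.float64(0.0028), np.float64(0.0053)), (np.float64(0.0033), np.float64(0.005)), (np.float64(0.0037), np.float64(0.0047))]
fit [0.5597  0.14417] 0.06834 res mm [ 0.04  0.02 -0.05 -0.01 -0.01  0.01 -0.    0.05 -0.05]
```

Request:
servo_tool([
  {"dp": [0.0005,0.006,0],"turn": [0,0,0],"jaw": 0.15},
  {"dp": [0.001,0.0059,0],"turn": [0,0,0],"jaw": 0.15},
  {"dp": [0.0015,0.0058,0],"turn": [0,0,0],"jaw": 0.15},
  {"dp": [0.0019,0.0056,0],"turn": [0,0,0],"jaw": 0.15},
  {"dp": [0.0024,0.0055,0],"turn": [0,0,0],"jaw": 0.15},
  {"dp": [0.0028,0.0053,0],"turn": [0,0,0],"jaw": 0.15},
])

```text
t: 15.15
ee_pos: [0.5988, 0.0878, 0.1373]
ee_rot: [-2.159, -2.281, -0.002]
wrist_force: [0.7, 4.7, 5.7]
opening: 0.0234
grasp_force: 35.0
```

```bash
python3 -c "
from circ import *
rep(np.array([.5597,.1442]),8,5,rr=.0684)
fit()"
```

```text
t 15.15 ang 211.77 r 68.65mm z 0.1373 | force on tool: radial -3.4 tang 3.3 z 5.7 | open 0.0234 xy [0.5988 0.0878] yaw 93.16
tool rows [(np.float64(0.0033), np.float64(0.0049)), (np.float64(0.0038), np.float64(0.0046)), (np.float64(0.0042), np.float64(0.0043)), (np.float64(0.0045), np.float64(0.0039)), (np.float64(0.0048), np.float64(0.0035)), (np.float64(0.0051), np.float64(0.0031)), (np.float64(0.0054), np.float64(0.0026)), (np.float64(0.0056), np.float64(0.0021))]
fit [0.55968 0.14418] 0.06832 res mm [ 0.05  0.02 -0.05 -0.02 -0.01  0.01 -0.    0.06 -0.03 -0.02]
```

Request:
servo_tool([
  {"dp": [0.0035,0.0048,0],"turn": [0,0,0],"jaw": 0.15},
  {"dp": [0.0039,0.0045,0],"turn": [0,0,0],"jaw": 0.15},
  {"dp": [0.0042,0.0042,0],"turn": [0,0,0],"jaw": 0.15},
  {"dp": [0.0045,0.0039,0],"turn": [0,0,0],"jaw": 0.15},
  {"dp": [0.0048,0.0035,0],"turn": [0,0,0],"jaw": 0.15},
  {"dp": [0.0051,0.003,0],"turn": [0,0,0],"jaw": 0.15},
])

```text
t: 15.75
ee_pos: [0.6212, 0.1147, 0.1373]
ee_rot: [-2.159, -2.282, -0.001]
wrist_force: [0.3, 3.6, 5.2]
opening: 0.023
grasp_force: 35.0
```

```bash
python3 -c "
from circ import *
rep(np.array([.5597,.1442]),8,5,rr=.0684)
fit()"
```

```text
t 15.75 ang 241.44 r 68.24mm z 0.1373 | force on tool: radial -1.3 tang 3.3 z 5.2 | open 0.0230 xy [0.6212 0.1147] yaw 93.16
tool rows [(np.float64(0.0054), np.float64(0.0026)), (np.float64(0.0056), np.float64(0.0022)), (np.float64(0.0057), np.float64(0.0017)), (np.float64(0.0059), np.float64(0.0012)), (np.float64(0.0059), np.float64(0.0007)), (np.float64(0.006), np.float64(0.0001)), (np.float64(0.006), np.float64(-0.0004)), (np.float64(0.0059), np.float64(-0.0009))]
fit [0.55962 0.14418] 0.06829 res mm [ 0.08  0.05 -0.05 -0.03 -0.04 -0.02 -0.02  0.07  0.01  0.05 -0.11]
```

Request:
servo_tool([
  {"dp": [0.0054,0.0026,0],"turn": [0,0,0],"jaw": 0.15},
  {"dp": [0.0056,0.0022,0],"turn": [0,0,0],"jaw": 0.15},
  {"dp": [0.0057,0.0017,0],"turn": [0,0,0],"jaw": 0.15},
  {"dp": [0.0059,0.0012,0],"turn": [0,0,0],"jaw": 0.15},
  {"dp": [0.0059,0.0007,0],"turn": [0,0,0],"jaw": 0.15},
  {"dp": [0.006,0.0001,0],"turn": [0,0,0],"jaw": 0.15},
])

```text
t: 16.35
ee_pos: [0.6276, 0.1495, 0.1373]
ee_rot: [-2.159, -2.282, 0.0]
wrist_force: [-0.7, 2.8, 6.1]
opening: 0.0232
grasp_force: 35.0
```

```bash
python3 -c "
from circ import *
rep(np.array([.5597,.1442]),8,5,rr=.0683)
fit()"
```

```text
t 16.35 ang 271.47 r 68.12mm z 0.1373 | force on tool: radial -0.5 tang 2.8 z 6.1 | open 0.0232 xy [0.6276 0.1495] yaw 93.17
tool rows [(np.float64(0.0059), np.float64(-0.0004)), (np.float64(0.0059), np.float64(-0.0009)), (np.float64(0.0058), np.float64(-0.0014)), (np.float64(0.0056), np.float64(-0.0019)), (np.float64(0.0055), np.float64(-0.0024)), (np.float64(0.0052), np.float64(-0.0029)), (np.float64(0.005), np.float64(-0.0033)), (np.float64(0.0046), np.float64(-0.0037))]
fit [0.55959 0.14417] 0.06827 res mm [ 0.11  0.06 -0.04 -0.03 -0.04 -0.04 -0.04  0.06  0.02  0.08 -0.07 -0.08]
```

Request:
servo_tool([
  {"dp": [0.0059,-0.0004,0],"turn": [0,0,0],"jaw": 0.15},
  {"dp": [0.0059,-0.0009,0],"turn": [0,0,0],"jaw": 0.15},
  {"dp": [0.0058,-0.0014,0],"turn": [0,0,0],"jaw": 0.15},
  {"dp": [0.0056,-0.0019,0],"turn": [0,0,0],"jaw": 0.15},
  {"dp": [0.0055,-0.0024,0],"turn": [0,0,0],"jaw": 0.15},
  {"dp": [0.0052,-0.0029,0],"turn": [0,0,0],"jaw": 0.15},
])

```text
t: 16.95
ee_pos: [0.6159, 0.1825, 0.1373]
ee_rot: [2.159, 2.282, -0.0]
wrist_force: [1.6, 1.3, 4.7]
opening: 0.0234
grasp_force: 35.0
```

```bash
python3 -c "
from circ import *
rep(np.array([.5597,.1442]),8,5,rr=.0683)
fit()"
```

```text
t 16.95 ang 301.31 r 68.03mm z 0.1373 | force on tool: radial 2.0 tang 0.2 z 4.7 | open 0.0234 xy [0.6159 0.1825] yaw 93.17
tool rows [(np.float64(0.005), np.float64(-0.0033)), (np.float64(0.0047), np.float64(-0.0037)), (np.float64(0.0043), np.float64(-0.0041)), (np.float64(0.0039), np.float64(-0.0045)), (np.float64(0.0035), np.float64(-0.0048)), (np.float64(0.0031), np.float64(-0.0051)), (np.float64(0.0026), np.float64(-0.0053)), (np.float64(0.0022), np.float64(-0.0055))]
fit [0.5596  0.14418] 0.06828 res mm [ 0.09  0.05 -0.04 -0.03 -0.04 -0.03 -0.03  0.07  0.02  0.07 -0.08 -0.1
  0.05]
```

Request:
servo_tool([
  {"dp": [0.0051,-0.0033,0],"turn": [0,0,0],"jaw": 0.15},
  {"dp": [0.0048,-0.0036,0],"turn": [0,0,0],"jaw": 0.15},
  {"dp": [0.0043,-0.0041,0],"turn": [0,0,0],"jaw": 0.15},
  {"dp": [0.0039,-0.0045,0],"turn": [0,0,0],"jaw": 0.15},
  {"dp": [0.0036,-0.0048,0],"turn": [0,0,0],"jaw": 0.15},
  {"dp": [0.0031,-0.0051,0],"turn": [0,0,0],"jaw": 0.15},
])

```text
t: 17.55
ee_pos: [0.5891, 0.2057, 0.1373]
ee_rot: [2.159, 2.281, -0.0]
wrist_force: [0.2, 0.3, 5.6]
opening: 0.0237
grasp_force: 35.0
```

```bash
python3 -c "
from circ import *
rep(np.array([.5597,.1442]),7,4,rr=.0683)
fit()"
```

```text
t 17.55 ang 331.45 r 68.17mm z 0.1373 | force on tool: radial 0.3 tang -0.1 z 5.6 | open 0.0237 xy [0.5891 0.2057] yaw 93.17
tool rows [(np.float64(0.0021), np.float64(-0.0043)), (np.float64(0.0018), np.float64(-0.0044)), (np.float64(0.0015), np.float64(-0.0045)), (np.float64(0.0012), np.float64(-0.0046)), (np.float64(0.0009), np.float64(-0.0047)), (np.float64(0.0006), np.float64(-0.0047)), (np.float64(0.0002), np.float64(-0.0048))]
fit [0.5596  0.14417] 0.06828 res mm [ 0.09  0.05 -0.04 -0.03 -0.04 -0.03 -0.03  0.07  0.02  0.07 -0.08 -0.1
  0.05 -0.01]
```

Request:
servo_tool([
  {"dp": [0.0021,-0.0043,0],"turn": [0,0,0],"jaw": 0.15},
  {"dp": [0.0018,-0.0044,0],"turn": [0,0,0],"jaw": 0.15},
  {"dp": [0.0015,-0.0045,0],"turn": [0,0,0],"jaw": 0.15},
  {"dp": [0.0012,-0.0046,0],"turn": [0,0,0],"jaw": 0.15},
  {"dp": [0.0009,-0.0047,0],"turn": [0,0,0],"jaw": 0.15},
  {"dp": [0.0006,-0.0047,0],"turn": [0,0,0],"jaw": 0.15},
  {"dp": [0.0002,-0.0044,0],"turn": [0,0,0],"jaw": 0.15},
  {"dp": [0,0,0],"turn": [0,0,0],"jaw": 0.15},
])

```text
t: 18.35
ee_pos: [0.5563, 0.2123, 0.1373]
ee_rot: [-2.159, -2.282, 0.002]
wrist_force: [-1.3, 1.9, 5.8]
opening: 0.0231
grasp_force: 35.0
```

```bash
python3 - <<'E'
from circ import *
rep(np.array([.5597,.1442]))
togo([.5571,.2125,.1373],93.17)
p,d,T=shot('wrist','w6.png')
E
```

```text
t 18.35 ang 359.86 r 68.19mm z 0.1373 | force on tool: radial 2.0 tang 1.2 z 5.8 | open 0.0231 xy [0.5563 0.2123] yaw 93.17
ee [0.5563 0.2123 0.1373] yaw 93.17 tilt [-2.0e-04 -1.1e-03 -1.0e+00] F [-1.27  1.89  5.78] t 18.35
dp tool [ 0.0002  0.0008 -0.    ] turn z share 0.0
```

View pics/w6.png

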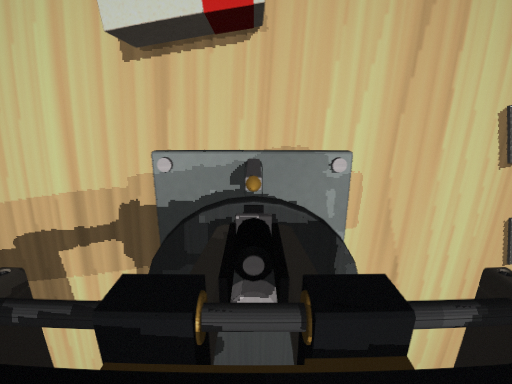

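The knob at (254,264) is back under the pointer at (253,184). Next: let go and rise.

Request:
servo_tool([
  {"dp": [0,0,0],"turn": [0,0,0],"jaw": 0.15},
  {"dp": [0,0,0],"turn": [0,0,0],"jaw": 0.15},
], grip_force=4)

```text
t: 18.6
ee_pos: [0.5566, 0.2122, 0.1369]
ee_rot: [-2.159, -2.281, 0.002]
wrist_force: [-0.8, 2.2, 5.7]
opening: 0.0236
grasp_force: 4.0
```

Request:
servo_tool([
  {"dp": [0,0,0],"turn": [0,0,0],"jaw": 0.5},
  {"dp": [0,0,0],"turn": [0,0,0],"jaw": 0.5},
  {"dp": [0,0,0],"turn": [0,0,0],"jaw": 0.5},
  {"dp": [0,0,-0.02],"turn": [0,0,0],"jaw": 0.5},
  {"dp": [0,0,-0.04],"turn": [0,0,0],"jaw": 0.5},
  {"dp": [0,0,-0.04],"turn": [0,0,0],"jaw": 0.5},
  {"dp": [0,0,-0.04],"turn": [0,0,0],"jaw": 0.5},
  {"dp": [-0.04,0,-0.015],"turn": [0,0,0],"jaw": 0.5},
])

```text
t: 19.4
ee_pos: [0.5605, 0.175, 0.2969]
ee_rot: [2.151, 2.285, 0.01]
wrist_force: [0.3, 0.3, 1.0]
opening: 0.0456
grasp_force: 0.0
```

Request:
servo_tool([
  {"dp": [-0.03,0,0],"turn": [0,0,0],"jaw": 0.8},
  {"dp": [0,0,0],"turn": [0,0,0],"jaw": 0.8},
  {"dp": [0,0,0],"turn": [0,0,0],"jaw": 0.8},
  {"dp": [0,0,0],"turn": [0,0,0],"jaw": 0.8},
])

```text
t: 19.8
ee_pos: [0.5606, 0.1431, 0.2913]
ee_rot: [-2.158, -2.282, 0.001]
wrist_force: [-0.6, 0.3, -0.2]
opening: 0.0736
grasp_force: 0.0
```

```bash
python3 - <<'E'
from m import *
p,d,T=shot('wrist','w7.png'); print(status.state()['t'],status.state()['ee_pos'])
_,P=cloud('wrist','w7'); z=P[...,2]
for nm,zz,c,r in(('knob',.147,(.555,.211),.05),('hub',.1025,(.5587,.1436),.032)):
    m=(abs(z-zz)<.004)&(np.hypot(P[...,0]-c[0],P[...,1]-c[1])<r)
    cs=cv2.findContours(m.astype(np.uint8),0,1)[0]; k=max(cs,key=cv2.contourArea)[:,0]
    w=onplane('wrist',k,zz,T)[:,:2]; print(nm,cv2.minEnclosingCircle(w.astype(np.float32)))
E
```

```text
19.85 [0.56061285 0.14321542 0.29139416]
knob ((0.5557255744934082, 0.21101926267147064), 0.011827082373201847)
hub ((0.5588387846946716, 0.14391246438026428), 0.0220493171364069)
```

View pics/w7.png

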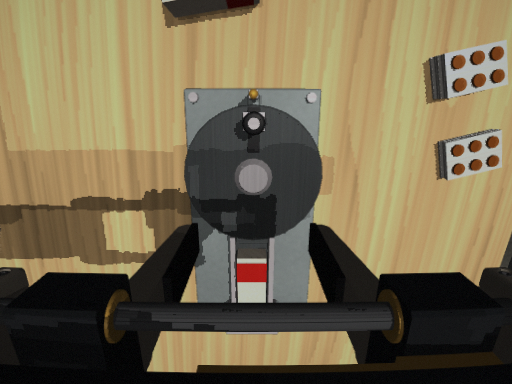

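The knob at (254,122), the hub at (253,176) and the pointer at (254,93) are in line. The wheel stands within about 0.5° of the mark. The carton at (252,280) has been pushed towards the die, still flat in the channel, and the ram is back.

```bash
python3 -c "
from rig import workorder; print(workorder.finish_job())"
```

```text
the job is handed in; nothing more can be done
None
```

The carton was laid in the channel and pressed once by one full counter-clockwise turn of the flywheel. The knob was let go within about half a degree of the pointer, and I handed the job in at about 20 s; the verdict was not shown. The radial force readings, taken at the end of each move, stayed under 4 N.

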